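# Put the stacking paint dishes back together

## Task

Put the illustrator's porcelain paint dishes back together as one stack in the middle of the round cork mat: the deep undivided pot at the bottom, then the two-well dish, then the four-well dish, and the lid with the knob on top, each upright and fully seated in the mouth of the one below. Build the stack on the mat from the bottom up, and set each piece down gently, never letting it drop. Leave the two ink jars standing where they are.

Things in the scene. Friction and masses are not known exactly. Their poses are not given: they have to be found in the camera images.
- pot_mid (a point): white porcelain pot, round, open above, upright: one undivided well, flat bottom without a foot, the deepest of the three open dishes. 60 mm across, 54 mm high, straight wall 4.5 mm thick, mouth 51 mm. Point: on the axis, half-way up (27 mm above the underside); z up. About 180 g.
- two_mid (a point): white porcelain dish, round, open above, 60 mm across, 40 mm high with its foot; inside 51 mm across, parted by one straight bar into two wells, tops 9 mm below the rim. The foot (42 mm across, tapering to 36, 5 mm high) drops into the 51 mm mouth of the dish below till the body rests on its rim: seated it adds 35 mm to the stack. Point: on the axis, 20 mm above the foot's underside; z up. About 140 g.
- four_mid (a point): white porcelain dish, round, the shallowest, 60 mm across, 30 mm high with its foot; inside 51 mm across, parted by a cross of bars into four wells, tops 9 mm below the rim. The foot (42 mm across, tapering to 36, 5 mm high) drops into the 51 mm mouth of the dish below till the body rests on its rim: seated it adds 25 mm to the stack. Point: on the axis, 15 mm above the foot's underside; z up. About 110 g.
- lid_mid (a point): white porcelain lid, lying knob up: disc 60 mm across, 6 mm thick; plug under it (42 mm across, tapering to 36, 5 mm high) that drops into a dish's 51 mm mouth; upright round knob on top, 20 mm across, 26 mm tall (11 to 37 mm above the plug's underside). Seated it adds 32 mm to the stack. Point: on the axis, 18.5 mm above the plug's underside; z up. About 80 g.
- mat: flat round cork mat, 110 mm in diameter and 8 mm thick, fixed on the desk. Its origin is the centre of its underside, on the desk; z is up.
- ink_a_mid (a point): one of two alike ink jars of amber glass with a black cap and a paper label, standing loose on the desk among the dishes, to be left alone: 36 mm in diameter, 50 mm tall. The point is on its axis, half-way up (25 mm above the desk); z is up.
- ink_b_mid (a point): one of two alike ink jars of amber glass with a black cap and a paper label, standing loose on the desk among the dishes, to be left alone: 36 mm in diameter, 50 mm tall. The point is on its axis, half-way up (25 mm above the desk); z is up.
Things that resemble listed ones, but are neither listed nor needed, are in the scene too. What is shaped like the part that bears four_mid but turquoise is not meant. What is shaped like the part that bears two_mid but blue or green is not meant.

How it is judged:
On the way, in this order (a step that is already met when the one before it is completed fails the run):
1. the deep pot stands in the middle of the cork mat (horizontal distance between pot_mid and mat below 0.015 m and z of pot_mid in the frame of mat between 0.032 and 0.038 m and angle between pot_mid's own z axis and vertical below 0.08 rad), for 0.2 s.
2. the two-well dish is seated on the pot (horizontal distance between two_mid and pot_mid below 0.007 m and z of two_mid in the frame of pot_mid between 0.039 and 0.045 m and angle between two_mid's own z axis and vertical below 0.08 rad), for 0.2 s.
3. the four-well dish is seated on the two-well dish (horizontal distance between four_mid and two_mid below 0.007 m and z of four_mid in the frame of two_mid between 0.027 and 0.033 m and angle between four_mid's own z axis and vertical below 0.08 rad), for 0.2 s.
4. the lid is seated on the four-well dish (horizontal distance between lid_mid and four_mid below 0.007 m and z of lid_mid in the frame of four_mid between 0.0255 and 0.0315 m and angle between lid_mid's own z axis and vertical below 0.08 rad), for 0.2 s.
At the end, for the whole second after the job is handed in: Pot upright on the mat, within 15 mm of its centre; on it, in order, the two-well dish, four-well dish and lid, each within 7 mm of the axis of the one below, within 3 mm of fully seated height; all tilted under 0.08 rad, released and at rest (under 0.02 m/s) (all of step 1 and all of step 2 and all of step 3 and all of step 4 and linear speed of each of pot, two, four, lid below 0.02 m/s); the robot touches nothing.
It fails at once if a piece is dropped: it moves faster than 0.5 m/s while the fingers do not touch it ((linear speed of pot above 0.5 m/s and contact force between pot and the fingers below 0.05 N) or (linear speed of two above 0.5 m/s and contact force between two and the fingers below 0.05 N) or (linear speed of four above 0.5 m/s and contact force between four and the fingers below 0.05 N) or (linear speed of lid above 0.5 m/s and contact force between lid and the fingers below 0.05 N)).
It fails at once if an ink jar is moved by more than 25 mm or knocked over (distance of any of ink_a_mid, ink_b_mid from where it was at the start of the episode above 0.025 m or angle between any of ink_a_mid, ink_b_mid's own z axis and vertical above 0.5 rad).
It also fails if it takes over 112 s, if anything falls off the work surface, if the arm or the gripper's body presses on something with over 40 N, if the wrist force passes 120 N, or if a joint passes its speed limit or range.

## Robot

A 6-joint arm with a two-finger parallel gripper is mounted at the origin on the work surface. World frame = base frame: x ahead of the robot, y to its left, z up, the work surface at z = 0. Lengths are in m, angles in rad, forces in N, time in s.
With the tool pointing down it reaches from about 0.3 to 0.875 m from the base axis. Payload 6.4 kg.
Tool frame: the origin (TCP) lies between the finger pads; the fingertips stand ctrl.tip_extent ahead of it and the grasp point (between the pads) is the TCP (ctrl.tip_extent is the distance from the TCP to the fingertips, in m); z points along the fingers, y is the line along which they close (so a half turn about z gives the same grasp; the last joint's range is limited). The gripper opens to 85 mm and grips with 20 to 120 N. Pads are 22 mm wide; open, the fingers measure 114 mm over their backs; the gripper's body (76 mm by 85 mm) begins 54 mm behind the grasp point. The pads swing forward as they close: fully open they stand 13 mm farther back than shut.
Start: joints at [1.054, 0.181, 1.607, -0, 1.354, -0.206], TCP at [0.176, 0.547, 0.25] pointing down, gripper open.
Joint ranges: [-2.99, 2.99], [-0.89, 2.07], [0.3, 2.58], [-1.14, 4.28], [0, 2.63], [-3.12, 3.12]. Speed limits (rad/s): [2.57, 2.57, 3.01, 3.14, 3.14, 3.14].

## Interface

Orientations are given as a unit quaternion [w, x, y, z].
In Python, from bench import ctrl gives the robot as it stands.
- The arm moves only by the tool send_rows, never from a script. Its arguments are lists of equal length, an entry for each row: "dr": the turn, a rotation vector about the tool's x, y, z in units of 6 degrees (1.0 is 6 degrees), a list of three; "xyz": the shift along the tool's x, y, z in cm, a list of three; "jaw": the opening in per cent of the stroke, from 0 (shut) to 100 (fully open). In form: {"dr": [[wx, wy, wz], ...], "xyz": [[dx, dy, dz], ...], "jaw": [jaw, ...]}. A call has exactly 8 rows; each row is the pose to reach, as a shift and turn from the pose commanded when the call began, along the tool's axes at that moment; what a row does not reach only later rows make up. A row lasts 1/8 s, in which the tool goes at most 62.5 mm and 10.7 degrees, less where a joint would pass 70% of its speed; a pose out of reach is approached as far as the arm can. A call with a gripper value outside its range is refused whole. The fingers move at their own pace and stop on an object; the grip force is fixed at half the most. Time passes only in rows, so rows that repeat a pose let the fingers close, or fill a call up. It gives the time, the measured TCP pose, the force, the opening and the grip force at its end, in the units of the state.
- ctrl.get_obs(): the state, without advancing time (a new reading comes with each control period).
- ctrl.camera(name): name is "scene" or "top" or "wrist"; returns the picture (384x512x3 uint8, red, green, blue); there is no depth.
- ctrl.calibration(name): a dict with "camera_matrix" (3x3 intrinsics, pixels), "world_from_camera" (4x4, takes a point from camera to world coordinates). Camera axes: x right, y up, looking along -z (the intrinsics and any distortion apply to the point x, -y, -z); pixel columns grow to the right and rows downward; lengths in m; the calibration is good to about 2 mm. A picture is of the moment at which its call begins: read the wrist's pose just before it. calibration takes no time and is no camera call; for the wrist camera it gives the pose at the moment of the call.
- ctrl.hand_in(): hands the job in; it is judged then, once.
The state is a dict: "time_s": time; "q": joint angles; "dq": joint speeds; "joint_efforts": joint torques, N m; "eef_pos": TCP position; "eef_rot": TCP orientation; "wrist_force": force on the tool from outside, world axes, zero at the start; "torque": the same for the moment, N m; "opening": opening from 0.0 (shut) to 1.0 (fully open); "grasp_force": force on a finger pad.
Only numpy, scipy, OpenCV 4.12 (cv2) and the standard library are available. Lean on these libraries where they do the work, as an engineer would, in place of code of your own. Each camera call takes 0.05 s, during which the arm holds its last target. There are 200 camera calls.

## Working session

There is one attempt and no reset: what is moved stays moved. The work goes in short steps, Python scripts to look and compute and a tool call to move; the robot and the scene stay as the last step left them, time stands still between calls to the robot, and variables do not carry over. Pictures are saved under pics/ and viewed, at most 14 in all, crops included, and the job is handed in when it is done.

Besides the shell and the picture viewer there is one more tool, called after "Request:" by a JSON object that holds its "method" and its "body", one argument or row to a line. send_rows: Moves the arm, as the interface text tells. Its arguments: {"type":"object","properties":{"dr":{"type":"array","items":{"type":"array","items":{"type":"number"}}},"xyz":{"type":"array","items":{"type":"array","items":{"type":"number"}}},"jaw":{"type":"array","items":{"type":"number"}}},"required":["dr","xyz","jaw"]}

```bash
ls; mkdir -p pics; python3 - <<'E'
from bench import ctrl
import cv2,numpy as np
np.set_printoptions(precision=4,suppress=True)
for n in ['top','scene']:
    im=ctrl.camera(n); cv2.imwrite(f'pics/{n}0.png',im[:,:,::-1])
    c=ctrl.calibration(n); print(n,c['camera_matrix'],c['world_from_camera'],c.keys())
o=ctrl.get_obs(); print(o, ctrl.tip_extent)
E
```

```text
pics
top [[471.4347   0.     256.0294]
 [  0.     471.4347 191.5759]
 [  0.       0.       1.    ]] [[-0.0204  0.9851 -0.1709  0.4144]
 [-0.9995 -0.0239 -0.0187 -0.0256]
 [-0.0225  0.1704  0.9851  0.9888]
 [ 0.      0.      0.      1.    ]] dict_keys(['camera_matrix', 'world_from_camera'])
scene [[361.1228   0.     253.9394]
 [  0.     361.1228 192.9189]
 [  0.       0.       1.    ]] [[-0.7336 -0.5954  0.3276  0.8064]
 [ 0.6795 -0.6379  0.3624  0.2623]
 [-0.0068  0.4885  0.8726  0.6896]
 [ 0.      0.      0.      1.    ]] dict_keys(['camera_matrix', 'world_from_camera'])
{'time_s': 0.1, 'q': array([ 1.0537,  0.1815,  1.6079,  0.    ,  1.3538, -0.2063]), 'dq': array([ 0.0002, -0.0013, -0.005 , -0.0011,  0.0004, -0.0003]), 'joint_efforts': array([  0.0001, -44.5886, -35.2236,  -0.0003,   0.0042,   0.0001]), 'eef_pos': array([0.1756, 0.5471, 0.2495]), 'eef_rot': array([-0.0003,  0.1548,  0.9879, -0.0007]), 'wrist_force': array([0.3272, 0.5054, 0.1864]), 'torque': array([-0.0285,  0.0289,  0.0085]), 'grasp_force': 0.0, 'opening': 1.0018900500457066} 0.019
```

View pics/top0.png

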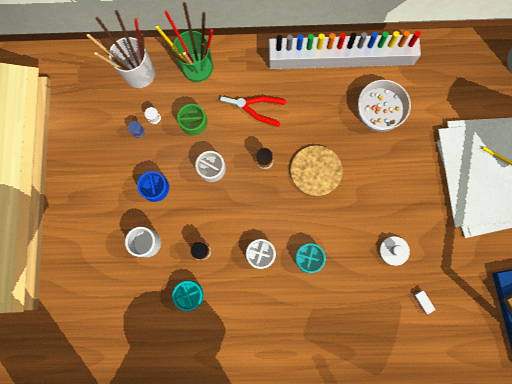

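View pics/scene0.png

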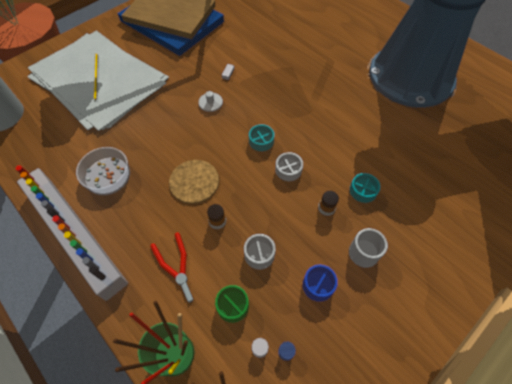

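The top view shows the pot at (142,242), the white two-well dish at (210,165), the white four-well dish at (261,253), the lid at (395,250), the mat at (316,170), and the jars at (264,157) and (200,250). The scene view agrees with this.

```bash
cat > h.py <<'E'
from bench import ctrl
import cv2,numpy as np
from scipy.spatial.transform import Rotation as Ro
np.set_printoptions(precision=4,suppress=True)
def cast(px,c,z):
    px=np.atleast_2d(px).astype(float);K=c['camera_matrix'];T=c['world_from_camera']
    d=np.c_[(px[:,0]-K[0,2])/K[0,0],-(px[:,1]-K[1,2])/K[1,1],-np.ones(len(px))]@T[:3,:3].T
    o=T[:3,3];return (o+d*((z-o[2])/d[:,2])[:,None])[:,:2]
def proj(p,c):
    q=np.linalg.inv(c['world_from_camera'])@np.r_[p,1];K=c['camera_matrix']
    return K[0,0]*q[0]/-q[2]+K[0,2],K[1,1]*-q[1]/-q[2]+K[1,2]
def blob(m,seed):
    m=cv2.morphologyEx(m.astype(np.uint8),cv2.MORPH_CLOSE,np.ones((5,5)))
    n,l,s,ce=cv2.connectedComponentsWithStats(m)
    ys,xs=np.nonzero(l);k=np.argmin((xs-seed[0])**2+(ys-seed[1])**2);k=l[ys[k],xs[k]]
    return max(cv2.findContours((l==k).astype(np.uint8),cv2.RETR_EXTERNAL,cv2.CHAIN_APPROX_NONE)[0],key=len)[:,0]
def fit(P,cam,half=True):
    "circle through the outline points facing away from the camera's foot point"
    m=P.mean(0)
    if half:
        u=m-cam[:2];u/=np.linalg.norm(u);P=P[(P-m)@u>-.003]
    A=np.c_[2*P,np.ones(len(P))];s=np.linalg.lstsq(A,(P**2).sum(1),rcond=None)[0]
    return s[:2],np.sqrt(s[2]+s[:2]@s[:2])
def white(im):
    h=cv2.cvtColor(im,cv2.COLOR_RGB2HSV);return (h[...,1]<70)&(h[...,2]>75)
def tool(d):  # world shift -> tool cm
    w,x,y,z=ctrl.get_obs()['eef_rot'];return Ro.from_quat([x,y,z,w]).inv().apply(d)*100
E
python3 - <<'E'
from h import *
ims={n:cv2.imread(f'pics/{n}0.png')[:,:,::-1].copy() for n in('top','scene')}
S={'pot':((142,242),.054),'two':((210,165),.040),'four':((261,253),.030),'lid':((395,250),.011)}
ct=ctrl.calibration('top');cs=ctrl.calibration('scene')
for k,(s,z) in S.items():
    for n,c in(('top',ct),('scene',cs)):
        sd=s if n=='top' else proj(np.r_[cast(s,ct,z)[0],z],cs)
        print(k,n,*fit(cast(blob(white(ims[n]),sd),c,z),c['world_from_camera'][:3,3]))
h=cv2.cvtColor(ims['top'],cv2.COLOR_RGB2HSV);print('mat hsv',h[170,316],h[185,330],'wood',h[200,280],h[170,380])
for n,s,c in(('top',(316,170),ct),('scene',(194,181),cs)):
    h=cv2.cvtColor(ims[n],cv2.COLOR_RGB2HSV);m=(h[...,2]>155)&(h[...,0]>12)&(h[...,0]<30)
    m=cv2.morphologyEx(m.astype(np.uint8),cv2.MORPH_OPEN,np.ones((5,5)))
    print('mat',n,fit(cast(cv2.convexHull(blob(m,s).astype(np.int32))[:,0],c,.008),c['world_from_camera'][:3,3],False))
for s in((264,157),(200,250)):print('jar',cast(s,ct,.05))
E
```

```text
pot top [0.4822 0.2261] 0.028915544825822842
pot scene [0.4806 0.2255] 0.029641818417210784
two top [0.6381 0.0878] 0.029359045892741464
two scene [0.6367 0.0874] 0.02938664175826657
four top [ 0.454  -0.0132] 0.029039029901659647
four scene [ 0.4511 -0.0143] 0.02915644703365199
lid top [ 0.4547 -0.2882] 0.028875124835994307
lid scene [ 0.4497 -0.292 ] 0.028023153176676387
mat hsv [ 18 141 217] [ 19 147 222] wood [ 14 176 172] [ 15 186 191]
mat top (array([0.5401, 0.0276]), np.float64(0.5206987954623216))
mat scene (array([ 0.5922, -0.1551]), np.float64(0.00706273013785687))
jar [[ 0.6486 -0.0255]]
jar [[0.4623 0.1058]]
```

```bash
python3 - <<'E'
from h import *
for n,s in(('top',(316,170)),('scene',(194,181))):
    im=cv2.imread(f'pics/{n}0.png')[:,:,::-1].copy();c=ctrl.calibration(n)
    h=cv2.cvtColor(im,cv2.COLOR_RGB2HSV).astype(int);print(h[s[1],s[0]],np.median(h[s[1]-10:s[1]+10,s[0]-10:s[0]+10].reshape(-1,3),0))
    b=cv2.GaussianBlur(im,(5,5),0);h=cv2.cvtColor(b,cv2.COLOR_RGB2HSV)
    m=(h[...,0]>=17)&(h[...,2]>140)&(h[...,1]<165)&(h[...,1]>90);m=cv2.morphologyEx(m.astype(np.uint8),cv2.MORPH_OPEN,np.ones((5,5)))
    B=blob(m,s);print(B.min(0),B.max(0),fit(cast(cv2.convexHull(B)[:,0],c,.008),c['world_from_camera'][:3,3],False))
o=ctrl.get_obs()
print('to pot',tool(np.r_[.4815,.2258,.15]-o['eef_pos']))
E
```

```text
[ 18 141 217] [ 19. 146. 222.]
[291 146] [341 195] (array([ 0.6278, -0.1351]), np.float64(0.05463761070280242))
[ 18 142 154] [ 18. 141. 150.]
[170 161] [216 200] (array([ 0.6251, -0.1372]), np.float64(0.051355480732749155))
to pot [-38.9548 -21.2166   9.9678]
```

Request:
{"method": "send_rows", "body": {
  "dr": [
    [0,0,0],
    [0,0,0],
    [0,0,0],
    [0,0,0],
    [0,0,0],
    [0,0,0],
    [0,0,0],
    [0,0,0]
  ],
  "xyz": [
    [-5,-2.7,0],
    [-10,-5.4,0],
    [-15,-8.2,0],
    [-20,-10.9,0],
    [-25,-13.6,0],
    [-30,-16.3,0],
    [-35,-19.1,2],
    [-39,-21.2,5]
  ],
  "jaw": [100,100,100,100,100,100,100,100]
}}

```text
time_s: 1.1
eef_pos: [0.4843, 0.2246, 0.2006]
eef_rot: [0.001, 0.155, 0.988, 0.0]
wrist_force: [1.3, 0.8, -0.3]
opening: 1.0
grasp_force: 0.0
```

```bash
python3 - <<'E'
from h import *
for i in range(2):
    c=ctrl.calibration('wrist');im=ctrl.camera('wrist')
o=ctrl.get_obs();print(o['eef_pos'],c['world_from_camera'][:3])
cv2.imwrite('pics/w1.png',im[:,:,::-1])
sd=proj(np.r_[.4815,.2258,.054],c);print(sd,proj(o['eef_pos'],c))
print(fit(cast(blob(white(im),sd),c,.054),c['world_from_camera'][:3,3]))
E
```

```text
[0.4828 0.2225 0.1966] [[ 0.3087 -0.8991 -0.3103  0.4048]
 [ 0.9512  0.2906  0.1042  0.2469]
 [-0.0035 -0.3273  0.9449  0.3204]]
(np.float64(258.4533536957841), np.float64(178.8303424695236)) (np.float64(256.52726154362443), np.float64(262.76472762583273))
(array([0.4806, 0.227 ]), np.float64(0.02946238540636402))
```

View pics/w1.png

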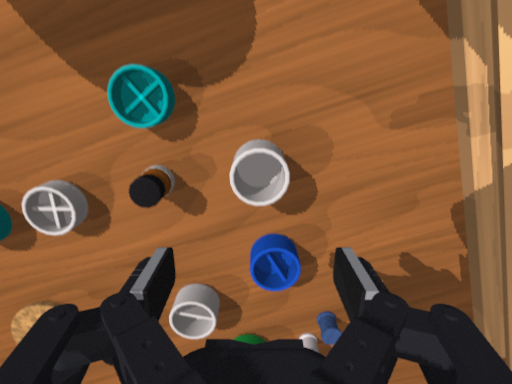

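The wrist view shows the pot rim at about (260,175), which agrees with the earlier fit to within 1.5 mm.

```bash
python3 - <<'E'
from h import *
for i in range(3):
    o=ctrl.get_obs();print(o['time_s'],o['eef_pos'],o['eef_rot'],o['q']);ctrl.camera('top')
print(tool(np.r_[.481,.2265,.035]-o['eef_pos']))
E
```

```text
1.2 [0.4828 0.2225 0.1966] [-0.0024  0.1571  0.9876 -0.0015] [ 0.2091  0.1437  1.7636 -0.0012  1.2398 -1.0457]
1.25 [0.4821 0.2243 0.198 ] [-0.0021  0.1566  0.9877 -0.0008] [ 0.2121  0.1415  1.763  -0.      1.2416 -1.0441]
1.3 [0.482  0.2256 0.1992] [-0.0013  0.1559  0.9878 -0.0003] [ 0.2143  0.1397  1.7624  0.0004  1.2421 -1.0436]
[ 0.1036  0.0607 16.4201]
```

Request:
{"method": "send_rows", "body": {
  "dr": [
    [0,0,0],
    [0,0,0],
    [0,0,0],
    [0,0,0],
    [0,0,0],
    [0,0,0],
    [0,0,0],
    [0,0,0]
  ],
  "xyz": [
    [0.1,0,4],
    [0.1,0,8],
    [0.1,0,12],
    [0.1,0,15],
    [0.1,0,16.4],
    [0.1,0,16.4],
    [0.1,0,16.4],
    [0.1,0,16.4]
  ],
  "jaw": [100,100,100,100,100,100,0,0]
}}

```text
time_s: 2.35
eef_pos: [0.4827, 0.2271, 0.0384]
eef_rot: [0.001, 0.155, 0.988, 0.001]
wrist_force: [-0.8, -0.1, 6.4]
opening: 0.688
grasp_force: 63.9
```

Request:
{"method": "send_rows", "body": {
  "dr": [
    [0,0,0],
    [0,0,0],
    [0,0,0],
    [0,0,0],
    [0,0,0],
    [0,0,0],
    [0,0,0],
    [0,0,0]
  ],
  "xyz": [
    [0,0,0],
    [0,0,0],
    [0,0,-0.5],
    [0,0,-1.5],
    [0,0,-3.5],
    [0,0,-6],
    [0,0,-9],
    [0,0,-10]
  ],
  "jaw": [0,0,0,0,0,0,0,0]
}}

```text
time_s: 3.35
eef_pos: [0.4827, 0.227, 0.1388]
eef_rot: [0.002, 0.155, 0.988, 0.001]
wrist_force: [-0.2, -0.3, -2.5]
opening: 0.691
grasp_force: 64.7
```

```bash
python3 - <<'E'
from h import *
ctrl.camera('top');im=ctrl.camera('top');o=ctrl.get_obs();print(o['eef_pos'],o['eef_rot'],o['opening'],o['grasp_force'])
cv2.imwrite('pics/t2.png',cv2.resize(im[130:330,80:380,::-1],None,fx=2,fy=2))
w=np.array([.627,-.136,.135]);print(tool(w-o['eef_pos']), tool(w-[.481,.2265,.135]))
E
```

```text
[0.4821 0.2268 0.1376] [0.0012 0.1548 0.988  0.0005] 0.6878061295759677 64.7163126245141
[-24.8885 -30.1163   0.2726] [-24.9856 -30.049    0.0176]
```

View pics/t2.png

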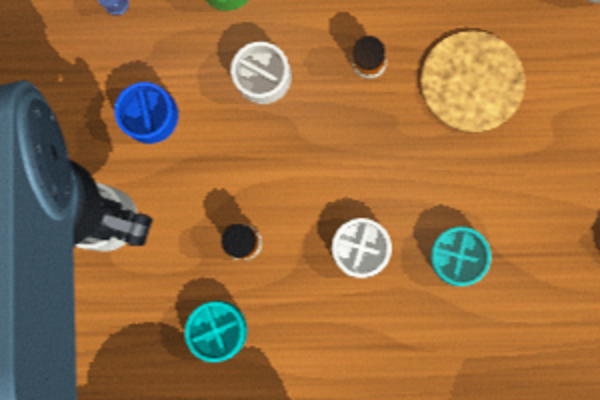

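The pot is held upright, with the opening at 0.69, about 59 mm. Next I move it over the mat.

Request:
{"method": "send_rows", "body": {
  "dr": [
    [0,0,0],
    [0,0,0],
    [0,0,0],
    [0,0,0],
    [0,0,0],
    [0,0,0],
    [0,0,0],
    [0,0,0]
  ],
  "xyz": [
    [-2,-2.4,0],
    [-5.5,-6.6,0],
    [-9.5,-11.5,0],
    [-13.5,-16.3,0],
    [-17.5,-21.1,0],
    [-21,-25.3,0],
    [-24,-29,0],
    [-25,-30.1,0]
  ],
  "jaw": [0,0,0,0,0,0,0,0]
}}

```text
time_s: 4.45
eef_pos: [0.6271, -0.1392, 0.1344]
eef_rot: [-0.001, 0.156, 0.988, 0.0]
wrist_force: [1.3, 0.7, -1.8]
opening: 0.688
grasp_force: 64.8
```

Request:
{"method": "send_rows", "body": {
  "dr": [
    [0,0,0],
    [0,0,0],
    [0,0,0],
    [0,0,0],
    [0,0,0],
    [0,0,0],
    [0,0,0],
    [0,0,0]
  ],
  "xyz": [
    [0,0,0],
    [0,0,0.5],
    [0,0,2],
    [0,0,4],
    [0,0,6],
    [0,0,7],
    [0,0,7.5],
    [0,0,7.5]
  ],
  "jaw": [0,0,0,0,0,0,0,0]
}}

```text
time_s: 5.45
eef_pos: [0.6274, -0.1365, 0.0611]
eef_rot: [-0.0, 0.155, 0.988, 0.0]
wrist_force: [0.1, 0.6, -1.6]
opening: 0.688
grasp_force: 64.8
```

```bash
python3 - <<'E'
from h import *
ctrl.camera('top');ctrl.camera('top');im=ctrl.camera('scene');o=ctrl.get_obs();print(o['eef_pos'],o['eef_rot'],o['opening'],o['grasp_force'],o['wrist_force'])
cv2.imwrite('pics/s3.png',cv2.resize(im[100:300,80:380,::-1],None,fx=2,fy=2))
E
```

```text
[ 0.6279 -0.1367  0.0621] [ 0.0007  0.1548  0.9879 -0.0002] 0.6913130179388355 64.84580688178539 [-0.7198 -0.74    0.1514]
```

View pics/s3.png

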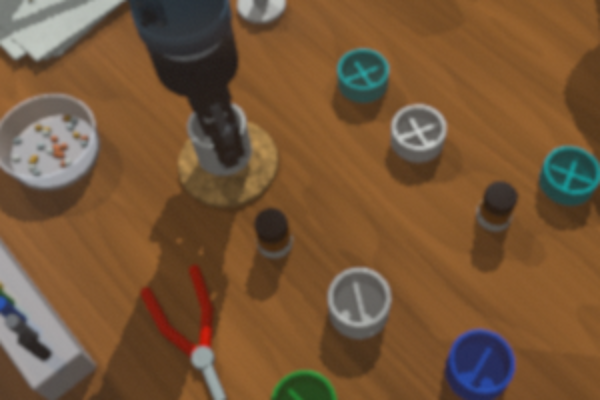

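The pot is about 16 mm above the mat centre, clear of the jars, so I lower it slowly.

Request:
{"method": "send_rows", "body": {
  "dr": [
    [0,0,0],
    [0,0,0],
    [0,0,0],
    [0,0,0],
    [0,0,0],
    [0,0,0],
    [0,0,0],
    [0,0,0]
  ],
  "xyz": [
    [0,0,0.5],
    [0,0,0.9],
    [0,0,1.1],
    [0,0,1.3],
    [0,0,1.4],
    [0,0,1.5],
    [0,0,1.5],
    [0,0,1.5]
  ],
  "jaw": [0,0,0,0,0,0,0,0]
}}

```text
time_s: 6.6
eef_pos: [0.6274, -0.1364, 0.0465]
eef_rot: [0.0, 0.155, 0.988, -0.0]
wrist_force: [-1.4, 1.0, 1.3]
opening: 0.691
grasp_force: 65.1
```

Request:
{"method": "send_rows", "body": {
  "dr": [
    [0,0,0],
    [0,0,0],
    [0,0,0],
    [0,0,0],
    [0,0,0],
    [0,0,0],
    [0,0,0],
    [0,0,0]
  ],
  "xyz": [
    [0,0,0.05],
    [0,0,0.1],
    [0,0,0.15],
    [0,0,0.2],
    [0,0,0.2],
    [0,0,0.2],
    [0,0,0.2],
    [0,0,0.2]
  ],
  "jaw": [0,0,0,0,0,0,0,0]
}}

```text
time_s: 7.6
eef_pos: [0.6275, -0.1364, 0.0465]
eef_rot: [-0.0, 0.155, 0.988, -0.0]
wrist_force: [-7.8, 2.4, 16.1]
opening: 0.69
grasp_force: 66.5
```

Request:
{"method": "send_rows", "body": {
  "dr": [
    [0,0,0],
    [0,0,0],
    [0,0,0],
    [0,0,0],
    [0,0,0],
    [0,0,0],
    [0,0,0],
    [0,0,0]
  ],
  "xyz": [
    [0,0,-0.15],
    [0,0,-0.15],
    [0,0,-0.15],
    [0,0,-0.15],
    [0,0,-4],
    [0,0,-9],
    [0,0,-15],
    [0,0,-15.7]
  ],
  "jaw": [0,100,100,100,100,100,100,100]
}}

```text
time_s: 8.6
eef_pos: [0.6304, -0.1375, 0.2075]
eef_rot: [0.005, 0.155, 0.988, -0.001]
wrist_force: [0.5, -0.9, 0.7]
opening: 1.0
grasp_force: 0.0
```

```bash
python3 - <<'E'
from h import *
for i in range(3):ctrl.camera('top')
c=ctrl.calibration('wrist');im=ctrl.camera('wrist');o=ctrl.get_obs();print(o['eef_pos'],o['eef_rot'])
cv2.imwrite('pics/w4.png',im[:,:,::-1])
for p,z in(((.627,-.136),.062),((.6375,.0876),.04)):
    try:print(fit(cast(blob(white(im),proj(np.r_[p,z],c)),c,z),c['world_from_camera'][:3,3]),proj(np.r_[p,z],c))
    except Exception as e:print(e)
print(tool(np.r_[.6375,.0876,.2]-o['eef_pos']))
E
```

```text
[ 0.6265 -0.136   0.1996] [-0.0013  0.1548  0.9879  0.0003]
(array([ 0.6262, -0.1361]), np.float64(0.02954341339120348)) (np.float64(254.17888074552252), np.float64(184.16449859730244))
(array([0.6375, 0.0884]), np.float64(0.029644019669956494)) (np.float64(472.09845836342197), np.float64(121.41015189911978))
[ 5.7893 21.6278 -0.0226]
```

View pics/w4.png

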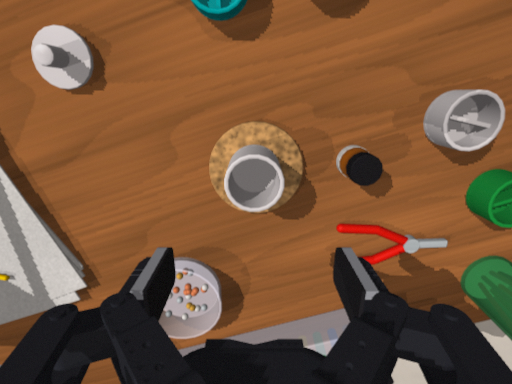

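The pot stands on the mat at (0.6262,-0.1361), rim at (255,183) in the picture. The two-well dish is at (0.6375,0.088).

Request:
{"method": "send_rows", "body": {
  "dr": [
    [0,0,0],
    [0,0,0],
    [0,0,0],
    [0,0,0],
    [0,0,0],
    [0,0,0],
    [0,0,0],
    [0,0,0]
  ],
  "xyz": [
    [1.2,4.5,0],
    [2.6,10,0],
    [4.1,15.5,0],
    [5.4,20.3,0],
    [5.8,21.7,2],
    [5.8,21.7,6],
    [5.8,21.7,10],
    [5.8,21.7,12]
  ],
  "jaw": [100,100,100,100,100,100,100,100]
}}

```text
time_s: 9.8
eef_pos: [0.6354, 0.0873, 0.0761]
eef_rot: [-0.004, 0.155, 0.988, -0.001]
wrist_force: [0.4, -0.1, 0.1]
opening: 0.999
grasp_force: 0.0
```

Request:
{"method": "send_rows", "body": {
  "dr": [
    [0,0,0],
    [0,0,0],
    [0,0,0],
    [0,0,0],
    [0,0,0],
    [0,0,0],
    [0,0,0],
    [0,0,0]
  ],
  "xyz": [
    [0,0,1.5],
    [0,0,3],
    [0,0,4.5],
    [0,0,5.4],
    [0,0,5.4],
    [0,0,5.4],
    [0,0,5.4],
    [0,0,5.4]
  ],
  "jaw": [100,100,100,100,100,0,0,0]
}}

```text
time_s: 10.8
eef_pos: [0.6396, 0.088, 0.0288]
eef_rot: [0.001, 0.155, 0.988, 0.0]
wrist_force: [0.2, 0.2, 5.5]
opening: 0.688
grasp_force: 64.8
```

Request:
{"method": "send_rows", "body": {
  "dr": [
    [0,0,0],
    [0,0,0],
    [0,0,0],
    [0,0,0],
    [0,0,0],
    [0,0,0],
    [0,0,0],
    [0,0,0]
  ],
  "xyz": [
    [0,0,0],
    [0,0,-0.5],
    [0,0,-1.5],
    [0,0,-3.5],
    [0,0,-6],
    [0,0,-8.5],
    [0,0,-10.5],
    [0,0,-11]
  ],
  "jaw": [0,0,0,0,0,0,0,0]
}}

```text
time_s: 11.8
eef_pos: [0.6396, 0.088, 0.1398]
eef_rot: [0.002, 0.155, 0.988, 0.0]
wrist_force: [0.1, -0.5, -0.7]
opening: 0.688
grasp_force: 64.4
```

Request:
{"method": "send_rows", "body": {
  "dr": [
    [0,0,0],
    [0,0,0],
    [0,0,0],
    [0,0,0],
    [0,0,0],
    [0,0,0],
    [0,0,0],
    [0,0,0]
  ],
  "xyz": [
    [-0.8,-3,0],
    [-2.1,-8,0],
    [-3.5,-13,0],
    [-4.8,-18,0],
    [-5.5,-20.7,0],
    [-5.8,-21.7,0],
    [-5.8,-21.7,0],
    [-5.8,-21.7,0]
  ],
  "jaw": [0,0,0,0,0,0,0,0]
}}

```text
time_s: 12.8
eef_pos: [0.6273, -0.1349, 0.137]
eef_rot: [-0.0, 0.154, 0.988, 0.0]
wrist_force: [-0.5, 0.3, -1.4]
opening: 0.689
grasp_force: 64.6
```

```bash
python3 - <<'E'
from h import *
ctrl.camera('top')
c=ctrl.calibration('wrist');im=ctrl.camera('wrist');o=ctrl.get_obs();print(o['eef_pos'],o['eef_rot'],o['opening'])
cv2.imwrite('pics/w5.png',im[:,:,::-1]);im=ctrl.camera('scene');cv2.imwrite('pics/s5.png',im[:,:,::-1])
z=o['eef_pos'][2]+.0112;p=o['eef_pos'][:2]
print(fit(cast(blob(white(cv2.imread('pics/w5.png')[:,:,::-1].copy()),proj(np.r_[p,z],c)),c,z),c['world_from_camera'][:3,3]),proj(np.r_[p,z],c))
E
```

```text
[ 0.6274 -0.1349  0.1372] [-0.0002  0.154   0.9881  0.0002] 0.6925105353291123
(array([ 0.6299, -0.1381]), np.float64(0.03327620801042558)) (np.float64(254.05320241995437), np.float64(279.8663247672185))
```

View pics/w5.png

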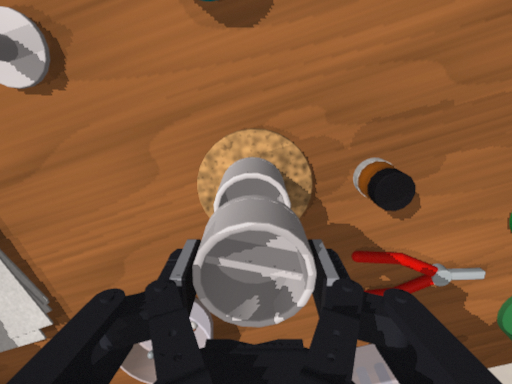

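The held dish rim spans columns 194–315, its lower edge at row 326 and its upper edge at about row 222. The pot mouth sits behind it.

```bash
python3 - <<'E'
from h import *
c=ctrl.calibration('wrist');o=ctrl.get_obs();z=o['eef_pos'][2]+.0112
P=cast([(255,326),(255,222),(194,272),(316,272)],c,z);print(P,(P[0]+P[1])/2,(P[2]+P[3])/2,np.linalg.norm(P[0]-P[1]),np.linalg.norm(P[2]-P[3]))
R=Ro.from_quat(np.roll(o['eef_rot'],-1)).as_matrix()
print((P[0]+R[:2,0]*np.sign((P[1]-P[0])@R[:2,0])*.03), o['eef_pos'])
# pot rim upper/lower from scene not needed
im=cv2.imread('pics/s5.png');cv2.imwrite('pics/s5c.png',cv2.resize(im[80:260,120:320],None,fx=3,fy=3))
print(tool(np.r_[.6265,-.136,.1]-o['eef_pos']))
E
```

```text
[[ 0.6545 -0.1432]
 [ 0.5985 -0.1254]
 [ 0.6146 -0.161 ]
 [ 0.6322 -0.1057]] [ 0.6265 -0.1343] [ 0.6234 -0.1334] 0.05881278608814329 0.05801475014930272
[ 0.6259 -0.1341] [ 0.6275 -0.135   0.1373]
[ 0.0614 -0.1238  3.7268]
```

View pics/s5c.png

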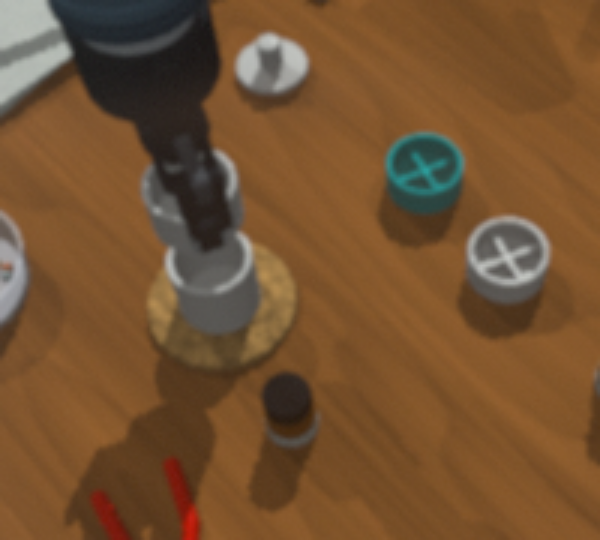

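Dish and pot centres agree within 2 mm, so I shift 1.5 mm and lower.

Request:
{"method": "send_rows", "body": {
  "dr": [
    [0,0,0],
    [0,0,0],
    [0,0,0],
    [0,0,0],
    [0,0,0],
    [0,0,0],
    [0,0,0],
    [0,0,0]
  ],
  "xyz": [
    [0,-0.15,0],
    [0,-0.15,0.7],
    [0,-0.15,1.9],
    [0,-0.15,3.2],
    [0,-0.15,4.2],
    [0,-0.15,4.6],
    [0,-0.15,4.8],
    [0,-0.15,4.9]
  ],
  "jaw": [0,0,0,0,0,0,0,0]
}}

```text
time_s: 13.95
eef_pos: [0.6271, -0.1379, 0.0886]
eef_rot: [0.0, 0.155, 0.988, -0.0]
wrist_force: [-0.1, -0.3, -0.9]
opening: 0.689
grasp_force: 64.5
```

Request:
{"method": "send_rows", "body": {
  "dr": [
    [0,0,0],
    [0,0,0],
    [0,0,0],
    [0,0,0],
    [0,0,0],
    [0,0,0],
    [0,0,0],
    [0,0,0]
  ],
  "xyz": [
    [0,0,0.08],
    [0,0,0.16],
    [0,0,0.24],
    [0,0,0.32],
    [0,0,0.4],
    [0,0,0.4],
    [0,0,0.4],
    [0,0,0.4]
  ],
  "jaw": [0,0,0,0,0,0,0,0]
}}

```text
time_s: 14.95
eef_pos: [0.6272, -0.1379, 0.0857]
eef_rot: [0.0, 0.155, 0.988, -0.0]
wrist_force: [-3.2, 1.0, 7.3]
opening: 0.687
grasp_force: 65.5
```

Request:
{"method": "send_rows", "body": {
  "dr": [
    [0,0,0],
    [0,0,0],
    [0,0,0],
    [0,0,0],
    [0,0,0],
    [0,0,0],
    [0,0,0],
    [0,0,0]
  ],
  "xyz": [
    [0,0,-0.1],
    [0,0,-0.1],
    [0,0,-0.1],
    [0,0,-0.1],
    [0,0,-3],
    [0,0,-7],
    [0,0,-10],
    [0,0,-11.8]
  ],
  "jaw": [0,100,100,100,100,100,100,100]
}}

```text
time_s: 15.95
eef_pos: [0.6275, -0.138, 0.2042]
eef_rot: [0.001, 0.155, 0.988, -0.0]
wrist_force: [0.2, 0.4, -0.3]
opening: 1.005
grasp_force: 0.0
```

```bash
python3 - <<'E'
from h import *
for i in range(4):ctrl.camera('top')
c=ctrl.calibration('wrist');im=ctrl.camera('wrist');o=ctrl.get_obs();print(o['eef_pos'],o['eef_rot'])
cv2.imwrite('pics/w6.png',im[:,:,::-1])
B=blob(white(im),proj([.6265,-.136,.097],c));print(B.min(0),B.max(0),fit(cast(B,c,.097),c['world_from_camera'][:3,3]))
im=ctrl.camera('top');c=ctrl.calibration('top')
print(fit(cast(blob(white(im),(261,253)),c,.03),c['world_from_camera'][:3,3]))
print(tool(np.r_[.4525,-.0138,.2]-o['eef_pos']))
E
```

```text
[ 0.6261 -0.1375  0.2006] [-0.0012  0.1548  0.9879  0.0003]
[220 145] [288 226] (array([ 0.6255, -0.1375]), np.float64(0.02945590674668376))
(array([ 0.5889, -0.0378]), np.float64(0.037222638024473786))
[20.3091  6.4669  0.125 ]
```

View pics/w6.png

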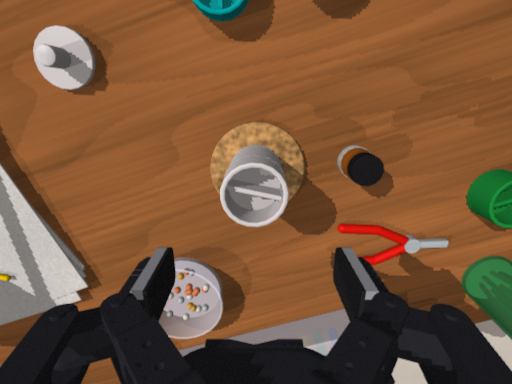

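The two-well dish is seated, with its rim at (254,192) in the picture, world (0.6255,-0.1375). I move above the four-well dish and refine its position with the wrist camera.

Request:
{"method": "send_rows", "body": {
  "dr": [
    [0,0,0],
    [0,0,0],
    [0,0,0],
    [0,0,0],
    [0,0,0],
    [0,0,0],
    [0,0,0],
    [0,0,0]
  ],
  "xyz": [
    [4,1.3,0],
    [9,2.9,0],
    [14,4.5,0],
    [18,5.8,0],
    [20.3,6.5,0.5],
    [20.3,6.5,3],
    [20.3,6.5,5],
    [20.3,6.5,5]
  ],
  "jaw": [100,100,100,100,100,100,100,100]
}}

```text
time_s: 17.25
eef_pos: [0.4515, -0.0132, 0.15]
eef_rot: [-0.003, 0.155, 0.988, 0.0]
wrist_force: [-0.9, -0.1, 0.5]
opening: 1.003
grasp_force: 0.0
```

```bash
python3 - <<'E'
from h import *
for i in range(3):ctrl.camera('top')
c=ctrl.calibration('wrist');im=ctrl.camera('wrist');o=ctrl.get_obs();print(o['eef_pos'],o['eef_rot'])
cv2.imwrite('pics/w7.png',im[:,:,::-1])
B=blob(white(im),proj([.4525,-.0138,.03],c));p,r=fit(cast(B,c,.03),c['world_from_camera'][:3,3]);print(B.min(0),B.max(0),p,r)
print(tool(np.r_[p,.022]-o['eef_pos']))
E
```

```text
[ 0.454  -0.014   0.1529] [ 0.0004  0.1548  0.9879 -0.    ]
[223 152] [287 217] [ 0.453  -0.0124] 0.029557814387469586
[ 0.1538  0.1262 13.0875]
```

Request:
{"method": "send_rows", "body": {
  "dr": [
    [0,0,0],
    [0,0,0],
    [0,0,0],
    [0,0,0],
    [0,0,0],
    [0,0,0],
    [0,0,0],
    [0,0,0]
  ],
  "xyz": [
    [0.1,0.1,3],
    [0.1,0.1,6],
    [0.1,0.1,9],
    [0.1,0.1,11.5],
    [0.1,0.1,12.7],
    [0.1,0.1,12.9],
    [0.1,0.1,12.9],
    [0.1,0.1,12.9]
  ],
  "jaw": [100,100,100,100,100,100,0,0]
}}

```text
time_s: 18.45
eef_pos: [0.454, -0.0129, 0.0247]
eef_rot: [0.001, 0.155, 0.988, -0.0]
wrist_force: [-1.2, 0.9, 0.3]
opening: 0.673
grasp_force: 64.9
```

Request:
{"method": "send_rows", "body": {
  "dr": [
    [0,0,0],
    [0,0,0],
    [0,0,0],
    [0,0,0],
    [0,0,0],
    [0,0,0],
    [0,0,0],
    [0,0,0]
  ],
  "xyz": [
    [0,0,0],
    [0,0,0],
    [0,0,0],
    [0,0,0],
    [0,0,0],
    [0,0,-0.2],
    [0,0,-0.6],
    [0,0,-1]
  ],
  "jaw": [0,0,0,0,0,0,0,0]
}}

```text
time_s: 19.45
eef_pos: [0.4528, -0.0126, 0.0336]
eef_rot: [0.0, 0.155, 0.988, -0.0]
wrist_force: [0.1, -0.7, -0.7]
opening: 0.668
grasp_force: 65.0
```

Request:
{"method": "send_rows", "body": {
  "dr": [
    [0,0,0],
    [0,0,0],
    [0,0,0],
    [0,0,0],
    [0,0,0],
    [0,0,0],
    [0,0,0],
    [0,0,0]
  ],
  "xyz": [
    [0,0,-1],
    [0,0,-3],
    [0,0,-5.5],
    [0,0,-8],
    [0,0,-10.5],
    [0,0,-12.5],
    [0,0,-13],
    [0,0,-13]
  ],
  "jaw": [0,0,0,0,0,0,0,0]
}}

```text
time_s: 20.45
eef_pos: [0.4528, -0.0126, 0.1634]
eef_rot: [0.0, 0.155, 0.988, -0.0]
wrist_force: [0.0, -0.1, -1.7]
opening: 0.67
grasp_force: 65.1
```

Request:
{"method": "send_rows", "body": {
  "dr": [
    [0,0,0],
    [0,0,0],
    [0,0,0],
    [0,0,0],
    [0,0,0],
    [0,0,0],
    [0,0,0],
    [0,0,0]
  ],
  "xyz": [
    [-2.5,-0.8,0],
    [-6.5,-2.1,0],
    [-10.5,-3.4,0],
    [-14.5,-4.7,0],
    [-18,-5.8,0],
    [-20,-6.4,0],
    [-20.4,-6.6,0],
    [-20.4,-6.6,0]
  ],
  "jaw": [0,0,0,0,0,0,0,0]
}}

```text
time_s: 21.45
eef_pos: [0.6259, -0.1374, 0.162]
eef_rot: [-0.001, 0.155, 0.988, 0.0]
wrist_force: [-0.2, 0.8, -2.1]
opening: 0.668
grasp_force: 65.1
```

```bash
python3 - <<'E'
from h import *
for i in range(2):ctrl.camera('top')
c=ctrl.calibration('wrist');im=ctrl.camera('wrist');o=ctrl.get_obs();print(o['eef_pos'],o['eef_rot'],o['opening'])
cv2.imwrite('pics/w8.png',im[:,:,::-1]);s=ctrl.camera('scene')
v=np.vstack([im[110:340,150:400],cv2.resize(s[90:240,130:280],(250,250))]);cv2.imwrite('pics/v8.png',v[:,:,::-1])
np.save('c8.npy',np.array([c],dtype=object))
E
```

```text
[ 0.6261 -0.137   0.163 ] [-0.0005  0.1545  0.988   0.0002] 0.6725131191566943
```

View pics/v8.png

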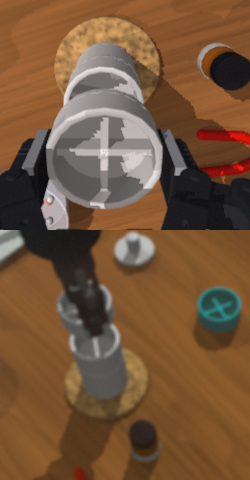

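The held four-well rim spans columns 196–312, rows about 207–318 in the full picture, and it is level.

```bash
python3 - <<'E'
from h import *
c=ctrl.calibration('wrist');o=ctrl.get_obs();z=o['eef_pos'][2]+.0064
P=cast([(254,318),(254,207),(196,262),(312,262)],c,z);print((P[0]+P[1])/2,(P[2]+P[3])/2,np.linalg.norm(P[0]-P[1]),np.linalg.norm(P[2]-P[3]),o['eef_pos'])
E
```

```text
[ 0.6224 -0.136 ] [ 0.6199 -0.1352] 0.06343375710457609 0.056727048392227704 [ 0.6263 -0.1371  0.1633]
```

```bash
python3 - <<'E'
from h import *
c=ctrl.calibration('wrist');o=ctrl.get_obs();im=cv2.imread('pics/w8.png')[:,:,::-1].copy()
B=blob(white(im)&(np.arange(384)[:,None]>0),(254,300));B=B[(B[:,1]>285)&(abs(B[:,0]-254)<58)];print(B.min(0),B.max(0))
for z in(.163,.1694):print(fit(cast(B,c,z),c['world_from_camera'][:3,3],False))
E
rm -f c8.npy
```

```text
[197 286] [310 347]
(array([ 0.6546, -0.1514]), np.float64(0.023041850197531258))
(array([ 0.649 , -0.1494]), np.float64(0.021861261101132127))
```

```bash
python3 - <<'E'
from h import *
c=ctrl.calibration('wrist');o=ctrl.get_obs();im=cv2.imread('pics/w8.png')[:,:,::-1]
g=cv2.cvtColor(im.copy(),cv2.COLOR_RGB2GRAY);print(g[300:330,254],g[195:235,254])
R=Ro.from_quat(np.roll(o['eef_rot'],-1)).as_matrix()
for r in(316,318,320):print(cast((254,r),c,.1694)[0]+R[:2,0]*.03)
E
```

```text
[180 157 139 138 138 138 140 140 139 140 140 128 113 132 156 166 163 175
 167 118 105 105 104 102 103 103 102 102 102 103] [109 110 110 123 135 137 137 138 138 137 138 137 137 136 137 137 138 137
 137 136 134 139 160 189 202 194 187 181 174 165 136 111 151 183 184 184
 184 185 184 184]
[ 0.623  -0.1362]
[ 0.6243 -0.1366]
[ 0.6256 -0.137 ]
```

Dish centre (0.625,-0.137) and stack (0.6255,-0.1375) are aligned, so I lower it.

Request:
{"method": "send_rows", "body": {
  "dr": [
    [0,0,0],
    [0,0,0],
    [0,0,0],
    [0,0,0],
    [0,0,0],
    [0,0,0],
    [0,0,0],
    [0,0,0]
  ],
  "xyz": [
    [0,0,0.3],
    [0,0,1.2],
    [0,0,2.3],
    [0,0,3.3],
    [0,0,4],
    [0,0,4.3],
    [0,0,4.4],
    [0,0,4.4]
  ],
  "jaw": [0,0,0,0,0,0,0,0]
}}

```text
time_s: 22.65
eef_pos: [0.6271, -0.1379, 0.1196]
eef_rot: [0.0, 0.155, 0.988, -0.0]
wrist_force: [-1.2, -1.2, -0.9]
opening: 0.668
grasp_force: 65.1
```

Request:
{"method": "send_rows", "body": {
  "dr": [
    [0,0,0],
    [0,0,0],
    [0,0,0],
    [0,0,0],
    [0,0,0],
    [0,0,0],
    [0,0,0],
    [0,0,0]
  ],
  "xyz": [
    [0,0,0.08],
    [0,0,0.16],
    [0,0,0.24],
    [0,0,0.32],
    [0,0,0.4],
    [0,0,0.45],
    [0,0,0.45],
    [0,0,0.45]
  ],
  "jaw": [0,0,0,0,0,0,0,0]
}}

```text
time_s: 23.65
eef_pos: [0.6273, -0.138, 0.1167]
eef_rot: [0.001, 0.155, 0.988, -0.0]
wrist_force: [-4.4, 1.3, 10.2]
opening: 0.668
grasp_force: 66.6
```

Request:
{"method": "send_rows", "body": {
  "dr": [
    [0,0,0],
    [0,0,0],
    [0,0,0],
    [0,0,0],
    [0,0,0],
    [0,0,0],
    [0,0,0],
    [0,0,0]
  ],
  "xyz": [
    [0,0,-0.15],
    [0,0,-0.15],
    [0,0,-0.15],
    [0,0,-0.15],
    [0,0,-2],
    [0,0,-5],
    [0,0,-8],
    [0,0,-8.7]
  ],
  "jaw": [0,100,100,100,100,100,100,100]
}}

```text
time_s: 24.65
eef_pos: [0.6285, -0.1384, 0.2058]
eef_rot: [0.003, 0.155, 0.988, -0.001]
wrist_force: [-0.1, -0.5, 0.4]
opening: 1.0
grasp_force: 0.0
```

```bash
python3 - <<'E'
from h import *
for i in range(4):ctrl.camera('top')
c=ctrl.calibration('wrist');im=ctrl.camera('wrist');o=ctrl.get_obs();print(o['eef_pos'],o['eef_rot'])
cv2.imwrite('pics/w9.png',im[:,:,::-1]);s=ctrl.camera('scene')
v=np.hstack([im[100:300,150:400],cv2.resize(s[90:240,130:280],(200,200))]);cv2.imwrite('pics/v9.png',v[:,:,::-1])
B=blob(white(im),proj([.6255,-.1375,.122],c));print(B.min(0),B.max(0))
for z in(.122,.127):print(fit(cast(B,c,z),c['world_from_camera'][:3,3]))
print(tool(np.r_[.452,-.290,.2]-o['eef_pos']))
E
```

```text
[ 0.6261 -0.1375  0.2003] [-0.0012  0.1548  0.988   0.0003]
[216 145] [292 241]
(array([ 0.6261, -0.1378]), np.float64(0.029481073207769597))
(array([ 0.6241, -0.1371]), np.float64(0.02875439918574092))
[ 11.9116 -19.8456   0.0585]
```

View pics/v9.png

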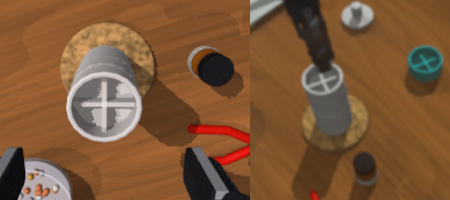

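The column is straight and the four-well dish is seated at (0.6261,-0.1378). Now the lid.

Request:
{"method": "send_rows", "body": {
  "dr": [
    [0,0,0],
    [0,0,0],
    [0,0,0],
    [0,0,0],
    [0,0,0],
    [0,0,0],
    [0,0,0],
    [0,0,0]
  ],
  "xyz": [
    [2.4,-4,0],
    [5.4,-9,0],
    [8.4,-14,0],
    [10.8,-18,0.5],
    [11.9,-19.8,2],
    [11.9,-19.8,4],
    [11.9,-19.8,5],
    [11.9,-19.8,5]
  ],
  "jaw": [100,100,100,100,100,100,100,100]
}}

```text
time_s: 25.95
eef_pos: [0.4526, -0.2892, 0.1506]
eef_rot: [-0.001, 0.155, 0.988, 0.001]
wrist_force: [0.9, 0.9, -0.5]
opening: 1.0
grasp_force: 0.0
```

```bash
python3 - <<'E'
from h import *
for i in range(3):ctrl.camera('top')
c=ctrl.calibration('wrist');im=ctrl.camera('wrist');o=ctrl.get_obs();print(o['eef_pos'],o['eef_rot'])
cv2.imwrite('pics/w10.png',im[:,:,::-1])
B=blob(white(im),proj([.452,-.290,.011],c));print(B.min(0),B.max(0))
p,r=fit(cast(B,c,.011),c['world_from_camera'][:3,3],False);print(p,r,proj(np.r_[p,.037],c))
print(tool(np.r_[p,.034]-o['eef_pos']))
cv2.imwrite('pics/v10.png',cv2.resize(im[100:300,150:350,::-1],None,fx=2,fy=2))
E
```

```text
[ 0.4536 -0.29    0.1525] [ 0.0005  0.1544  0.988  -0.0004]
[227 153] [287 210]
[ 0.4537 -0.2869] 0.029552935101509685 (np.float64(257.28389643043556), np.float64(191.2204751273455))
[ 0.1042  0.3061 11.8499]
```

View pics/v10.png

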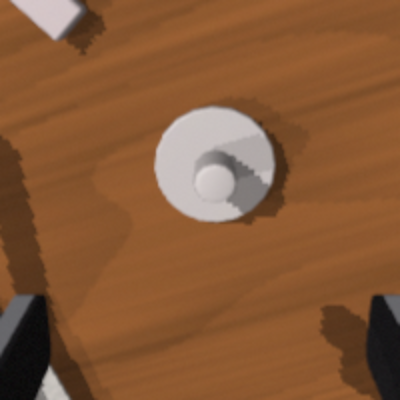

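The knob top lies at (257,191.5), just where the fitted axis projects.

Request:
{"method": "send_rows", "body": {
  "dr": [
    [0,0,0],
    [0,0,0],
    [0,0,0],
    [0,0,0],
    [0,0,0],
    [0,0,0],
    [0,0,0],
    [0,0,0]
  ],
  "xyz": [
    [0.1,0.3,3],
    [0.1,0.3,6],
    [0.1,0.3,9],
    [0.1,0.3,11],
    [0.1,0.3,11.6],
    [0.1,0.3,11.6],
    [0.1,0.3,11.6],
    [0.1,0.3,11.6]
  ],
  "jaw": [100,100,100,100,100,60,40,20]
}}

```text
time_s: 27.15
eef_pos: [0.4535, -0.2873, 0.0368]
eef_rot: [0.001, 0.155, 0.988, -0.001]
wrist_force: [-0.6, -0.3, -0.2]
opening: 0.374
grasp_force: 0.0
```

Request:
{"method": "send_rows", "body": {
  "dr": [
    [0,0,0],
    [0,0,0],
    [0,0,0],
    [0,0,0],
    [0,0,0],
    [0,0,0],
    [0,0,0],
    [0,0,0]
  ],
  "xyz": [
    [0,0,0],
    [0,0,0],
    [0,0,0],
    [0,0,0],
    [0,0,0],
    [0,0,0],
    [0,0,0],
    [0,0,0]
  ],
  "jaw": [0,0,0,0,0,0,0,0]
}}

```text
time_s: 28.15
eef_pos: [0.4535, -0.2872, 0.0367]
eef_rot: [0.001, 0.155, 0.988, -0.0]
wrist_force: [-1.4, 0.9, 6.1]
opening: 0.207
grasp_force: 58.5
```

Request:
{"method": "send_rows", "body": {
  "dr": [
    [0,0,0],
    [0,0,0],
    [0,0,0],
    [0,0,0],
    [0,0,0],
    [0,0,0],
    [0,0,0],
    [0,0,0]
  ],
  "xyz": [
    [0,0,-0.5],
    [0,0,-2],
    [0,0,-5],
    [0,0,-8.5],
    [0,0,-12],
    [0,0,-15],
    [0,0,-17],
    [0,0,-17]
  ],
  "jaw": [0,0,0,0,0,0,0,0]
}}

```text
time_s: 29.15
eef_pos: [0.4538, -0.2876, 0.2083]
eef_rot: [0.002, 0.155, 0.988, -0.001]
wrist_force: [-0.5, 0.4, -1.2]
opening: 0.205
grasp_force: 58.6
```

Request:
{"method": "send_rows", "body": {
  "dr": [
    [0,0,0],
    [0,0,0],
    [0,0,0],
    [0,0,0],
    [0,0,0],
    [0,0,0],
    [0,0,0],
    [0,0,0]
  ],
  "xyz": [
    [-1.2,2,0],
    [-3.6,5.9,0],
    [-6,9.8,0],
    [-8.5,13.8,0],
    [-10.5,17,0],
    [-11.8,19.1,0],
    [-12,19.5,0],
    [-12,19.5,0]
  ],
  "jaw": [0,0,0,0,0,0,0,0]
}}

```text
time_s: 30.15
eef_pos: [0.6261, -0.1378, 0.2048]
eef_rot: [-0.001, 0.155, 0.988, 0.0]
wrist_force: [-0.5, -0.1, -0.5]
opening: 0.21
grasp_force: 58.7
```

```bash
python3 - <<'E'
from h import *
for i in range(3):ctrl.camera('top')
c=ctrl.calibration('wrist');im=ctrl.camera('wrist');o=ctrl.get_obs();print(o['eef_pos'],o['eef_rot'],o['opening'],o['grasp_force'])
s=ctrl.camera('scene')
v=np.hstack([im[100:384,130:400],cv2.resize(s[60:240,120:290],(268,284))]);cv2.imwrite('pics/v11.png',v[:,:,::-1])
cv2.imwrite('pics/w11.png',im[:,:,::-1])
z=o['eef_pos'][2]-.0257
print(proj(np.r_[.6261,-.1378,z],c),[proj(np.r_[o['eef_pos'][:2]+.03*np.array(d),z],c) for d in((.952,-.306),(-.952,.306))])
E
```

```text
[ 0.6263 -0.1386  0.2058] [-0.0001  0.1554  0.9879 -0.0001] 0.20763895118725337 58.68307292461395
(np.float64(255.40415635679346), np.float64(241.22464765235065)) [(np.float64(254.15887113250471), np.float64(283.34475075630746)), (np.float64(254.16313861630874), np.float64(195.16288342072065))]
```

View pics/v11.png

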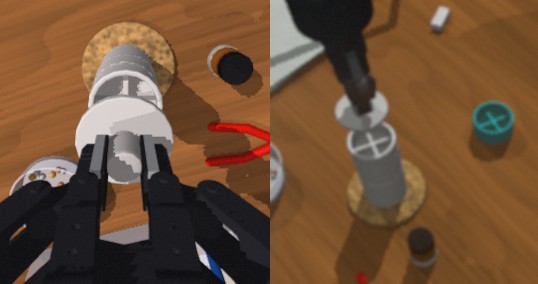

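The lid hangs level, centred at column 255 with its upper edge near row 197, as predicted. Lowering.

Request:
{"method": "send_rows", "body": {
  "dr": [
    [0,0,0],
    [0,0,0],
    [0,0,0],
    [0,0,0],
    [0,0,0],
    [0,0,0],
    [0,0,0],
    [0,0,0]
  ],
  "xyz": [
    [0,0,0.4],
    [0,0,1.5],
    [0,0,2.7],
    [0,0,3.7],
    [0,0,4.4],
    [0,0,4.7],
    [0,0,4.8],
    [0,0,4.8]
  ],
  "jaw": [0,0,0,0,0,0,0,0]
}}

```text
time_s: 31.4
eef_pos: [0.6271, -0.1379, 0.1581]
eef_rot: [0.0, 0.155, 0.988, -0.0]
wrist_force: [0.4, 0.7, -0.8]
opening: 0.204
grasp_force: 58.7
```

Request:
{"method": "send_rows", "body": {
  "dr": [
    [0,0,0],
    [0,0,0],
    [0,0,0],
    [0,0,0],
    [0,0,0],
    [0,0,0],
    [0,0,0],
    [0,0,0]
  ],
  "xyz": [
    [0,0,0.08],
    [0,0,0.16],
    [0,0,0.24],
    [0,0,0.32],
    [0,0,0.4],
    [0,0,0.48],
    [0,0,0.5],
    [0,0,0.5]
  ],
  "jaw": [0,0,0,0,0,0,0,0]
}}

```text
time_s: 32.4
eef_pos: [0.6272, -0.138, 0.1537]
eef_rot: [0.0, 0.155, 0.988, -0.0]
wrist_force: [-1.6, 0.6, 4.8]
opening: 0.209
grasp_force: 59.1
```

Request:
{"method": "send_rows", "body": {
  "dr": [
    [0,0,0],
    [0,0,0],
    [0,0,0],
    [0,0,0],
    [0,0,0],
    [0,0,0],
    [0,0,0],
    [0,0,0]
  ],
  "xyz": [
    [0,0,-0.1],
    [0,0,-0.1],
    [0,0,-0.1],
    [0,0,-0.1],
    [0,0,-0.1],
    [0,0,-3],
    [0,0,-6],
    [0,0,-8]
  ],
  "jaw": [0,60,60,60,60,60,60,60]
}}

```text
time_s: 33.4
eef_pos: [0.6273, -0.138, 0.2345]
eef_rot: [0.001, 0.155, 0.988, -0.0]
wrist_force: [0.3, 0.5, 0.0]
opening: 0.595
grasp_force: 0.0
```

```bash
python3 - <<'E'
from h import *
for i in range(4):ctrl.camera('top')
c=ctrl.calibration('wrist');im=ctrl.camera('wrist');o=ctrl.get_obs();print(o['eef_pos'],o['opening'],o['grasp_force'],o['time_s'])
s=ctrl.camera('scene')
print(proj([.6261,-.1378,.128],c),proj([.6261,-.1378,.154],c))
v=np.hstack([im[100:384,130:400],cv2.resize(s[60:240,120:290],(268,284))]);cv2.imwrite('pics/v12.png',v[:,:,::-1])
E
```

```text
[ 0.6263 -0.1376  0.2314] 0.6022033174407668 0.0 33.65
(np.float64(253.6923870225541), np.float64(195.85432577755017)) (np.float64(253.69147817420225), np.float64(207.3114025610828))
```

View pics/v12.png

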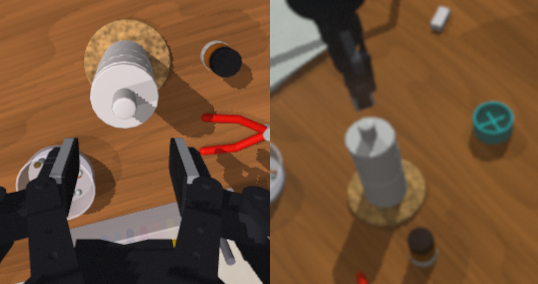

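The lid is seated with its knob at (254,206), where predicted. The column is straight, the gripper is clear, and the jars are untouched.

```bash
python3 -c "
from bench import ctrl
print(ctrl.hand_in())"
```

```text
the job is handed in; nothing more can be done
None
```

The job is handed in: pot, two-well dish, four-well dish and lid are stacked in the middle of the cork mat, with the ink jars untouched and the gripper clear, after about 34 s of the 112 s allowed; the hand-in returned no verdict.

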